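Plug the sprayer riser into the air manifold

TASK

Reconnect the air for the glaze sprayer: lift the blue riser tube out of its wooden stand and push it straight down into the orange-ringed push-fit collet on the air manifold, on past the stiff seal until it bottoms and is fully home, feeling for the stop and pressing gently rather than ramming it. Only then swing the red valve lever all the way over, let go of everything, and leave the pots and the glaze jar where they stand.

Things in the scene. Friction and masses are not known exactly. Their poses are not given: they have to be found in the camera images.
- tube: Loose rigid riser tube, about 90 g, upright in the stand: blue shaft 16 mm in diameter, brass coupling head on top to grip firmly (60 N is fine), 24 mm in diameter, 95 to 125 mm above the origin, topped by a thin dark button (to 129 mm). Origin at the centre of its lower end, z up. The lowest 7 mm taper to 11 mm diameter. Round: its yaw does not matter
- tube_tip (a point): Centre of the tube's lower end (same point as the tube's origin)
- stand: Fixed wooden block 80 x 80 x 45 mm, origin at the centre of its underside; the tube stands in an 18 mm hole, 35 mm deep, at its centre, so its lower end is 10 mm above the bench
- manifold: Fixed grey bar, 70 x 250 x 30 mm (x, y, z), origin at the centre of its underside, turned about the vertical. On it: at local y +65 mm an aluminium block 46 x 46 x 80 mm with the collet bore in its top; in the middle a low gauge (to 48 mm over the bench); at local y -75 mm the valve lever. A brass pipe stub points to local +x
- collet_mouth (a point): Centre of the collet's mouth, in the thin orange ring on the block's top, 110 mm above the bench. Vertical bore 17.5 mm wide, 3 mm chamfer. Inside, a sprung seal resists from a tip depth of about 20 mm, most (12 to 25 N) at about 28 mm, then drags evenly (7 to 15 N) down to the hidden stop, which lies 34 to 72 mm deep (see seat)
- valve (a joint): Angle of the red valve lever, rad: 0 shut (leaning to the manifold's local -x), 1.0 fully open (leaning to local +x, against its end stop); light to move, stays where it is left
- valve_tip (a point): Centre of the red 26 mm ball at the lever's tip, 70 mm from its pivot; it swings in the manifold's local x-z plane about an axis along local y, 52 mm above the bench; tip 113 mm above the bench when shut and when open
- mug: Blue glazed mug, 72 mm in diameter, 85 mm tall, handle to its +y, loose; origin at the centre of its underside. Bystander
- jar: Glass glaze jar with a white cap, 64 mm in diameter, 85 mm tall, loose; origin at the centre of its underside. Bystander
- bowl: Terracotta bowl, 110 mm in diameter, 50 mm tall, loose; origin at the centre of its underside. Bystander
- seat: The internal stop, hidden in the bore: a stiff rubber washer (6 N/mm for 3 mm, then solid). Its depth differs each time, 34 to 72 mm below the mouth, and is not measured: the origin given is only the foot of the bore, 80 mm below the mouth. Feel for it as a clear rise of force, 5 N or more, above the even drag. Over 20 N on it, on top of the drag, ruins it

How it is judged:
By the outcome, as a careful person would: the job done as asked, in the order asked, and still so for the second after the job is handed in, with the robot touching nothing.
It also fails if it takes over 72 s, if anything falls off the work surface, if the arm or the gripper's body presses on something with over 40 N, if the wrist force passes 120 N, or if a joint passes its speed limit or range.

ROBOT

A 7-joint arm with a two-finger parallel gripper is mounted at the origin on the work surface. World frame = base frame: x ahead of the robot, y to its left, z up, the work surface at z = 0. Lengths are in m, angles in rad, forces in N, time in s.
With the tool pointing down it reaches from about 0.4 to 0.85 m from the base axis. Payload 4.5 kg.
Tool frame: the origin (TCP) lies where the fingers leave the gripper's body, on its centre line; the fingertips stand 64 mm ahead of it and the grasp point (between the pads) lies 45 mm ahead of it; z points along the fingers, y is the line along which they close (so a half turn about z gives the same grasp; the last joint's range is limited). The gripper opens to 88 mm and grips with 3 to 60 N. Pads are 18 mm wide; open, the fingers measure 123 mm over their backs; the gripper's body (75 mm by 187 mm) begins 45 mm behind the grasp point.
Start: joints at [1.318, 0.689, -0.195, 1.565, 0.157, 0.902, -0.215], TCP at [0.177, -0.599, 0.303] pointing down, gripper open.
Joint ranges: [-3.01, 3.01], [-0.46, 2.08], [-1.47, 1.51], [0.13, 2.56], [-1, 4.14], [0.04, 2.09], [-2.66, 2.66]. Speed limits (rad/s): [2.57, 2.57, 3.14, 3.14, 3.14, 3.14, 3.14].

INTERFACE

Orientations are given as a unit quaternion [x, y, z, w].
In Python, from plant import r gives the robot as it stands.
- The arm moves only by the tool play_rows, never from a script. Its arguments are lists of equal length, an entry for each row: "translation": the shift along the tool's x, y, z in m, a list of three; "delta_rot": the turn, a rotation vector about the tool's x, y, z in degrees, a list of three; "grip": the opening, from -1 (shut) to 1 (fully open). In form: {"translation": [[x, y, z], ...], "delta_rot": [[rx, ry, rz], ...], "grip": [grip, ...]}. A call has 1 to 20 rows; each row shifts and turns the commanded pose from where the row before left it, along the tool's axes as they then stand; what a row does not reach is not made up. A row lasts 1/8 s, in which the tool goes at most 62.5 mm and 10.7 degrees, less where a joint would pass 70% of its speed; a pose out of reach is approached as far as the arm can. A call with a gripper value outside its range is refused whole. The fingers move at their own pace and stop on an object; "squeeze" is the grip in N (left out, the last holds). Time passes only in rows, so rows that do not move let the fingers close. It gives the time, the measured TCP pose, the force, the opening and the grip force at its end, in the units of the state.
- r.get_state(): the state, without advancing time (a new reading comes with each control period).
- r.snapshot(name): name is "side" or "top"; returns the picture (480x640x3 uint8, blue, green, red); there is no depth.
- r.get_calibration(name): a dict with "intrinsics" (3x3 intrinsics, pixels), "k1" (the pictures are not rectified: a ray, as slopes to the right and down, at radius r is drawn at 1 + k1 r^2 times it, then the intrinsics apply), "eye" and "rotation" of the camera in the world. Camera axes: x right, y up, looking along -z (the intrinsics and any distortion apply to the point x, -y, -z); pixel columns grow to the right and rows downward; lengths in m; the calibration is good to about 2 mm. A picture is of the moment at which its call begins. get_calibration takes no time and is no camera call.
- r.finish_job(): hands the job in; it is judged then, once.
Trained networks look in the newest picture that a camera, given by its name, has taken for a name from the list of things; names that differ only in an ending like _2 or _b are one class to them, and where a whole thing is asked for, a point or a joint stands for the part that bears it (a point fixed in the world has none). Each returns a list of dicts, best first, with "confidence" (0 to 1); they miss things now and then, are a little off and sometimes report something else, mostly with a low value. They report only what shows in the picture. A call takes as long as a camera call.
- r.look_for(camera, target): "point" ([x, y, z] in m, in world coordinates, good to about 4 mm: the middle of the surface that is visible of it).
- r.silhouettes(camera, target): "pixels" (480x640 bool, what is visible of it).
The state is a dict: "clock": time; "q": joint angles; "qd": joint speeds; "joint_torque": joint torques, N m; "tool_pos": TCP position; "eef_rot": TCP orientation; "contact_force": force on the tool from outside, world axes, zero at the start; "moment": the same for the moment, N m; "opening": opening from 0.0 (shut) to 1.0 (fully open); "finger_force": force on a finger pad.
Only numpy, scipy, OpenCV 4.12 (cv2) and the standard library are available. Lean on these libraries where they do the work, as an engineer would, in place of code of your own. Each camera call takes 0.05 s, during which the arm holds its last target. There are 200 camera calls.

## Working session

There is one attempt and no reset: what is moved stays moved. The work goes in short steps, Python scripts to look and compute and a tool call to move; the robot and the scene stay as the last step left them, time stands still between calls to the robot, and variables do not carry over. Pictures are saved under pics/ and viewed, at most 10 in all, crops included, and the job is handed in when it is done.

Besides the shell and the picture viewer there is one more tool, called after "Request:" by a JSON object that holds its "name" and its "arguments", one argument or row to a line. play_rows: Moves the arm, as the interface text tells. Its arguments: {"type":"object","properties":{"translation":{"type":"array","items":{"type":"array","items":{"type":"number"}}},"delta_rot":{"type":"array","items":{"type":"array","items":{"type":"number"}}},"grip":{"type":"array","items":{"type":"number"}},"squeeze":{"type":"number"}},"required":["translation","delta_rot","grip"]}

```bash
ls; mkdir -p pics; python3 - <<'E'
from plant import r
import cv2,numpy as np
s=r.get_state(); print({k:np.round(v,3).tolist() for k,v in s.items()})
for c in ("top","side"):
    cv2.imwrite(f"pics/{c}0.png",r.snapshot(c))
    k=r.get_calibration(c); print(c,k)
    for t in ("tube","tube_tip","stand","manifold","collet_mouth","valve","valve_tip","mug","jar","bowl"):
        print(t,[(round(d["confidence"],2),np.round(d["point"],3).tolist()) for d in r.look_for(c,t)[:2]])
E
```

```text
pics
{'clock': 0.0, 'q': [1.318, 0.69, -0.195, 1.566, 0.157, 0.902, -0.215], 'qd': [-0.001, -0.001, -0.001, 0.0, 0.002, 0.0, 0.0], 'joint_torque': [-0.001, -52.757, -1.267, -15.343, -0.053, 0.007, 0.0], 'tool_pos': [0.177, -0.599, 0.302], 'eef_rot': [0.99, 0.143, -0.0, -0.001], 'contact_force': [0.136, -0.192, 0.356], 'moment': [-0.018, -0.0, -0.011], 'finger_force': 0.0, 'opening': 1.003}
top {'intrinsics': array([[568.43231749,   0.        , 323.32087627],
       [  0.        , 568.43231749, 247.96941   ],
       [  0.        ,   0.        ,   1.        ]]), 'k1': -0.02229440544096007, 'eye': array([0.50150719, 0.07454586, 1.2051972 ]), 'rotation': array([-0.02732386,  0.04044506,  0.71035222, -0.70215193])}
tube [(0.55, [0.629, 0.22, 0.136])]
tube_tip [(0.59, [0.626, 0.215, 0.133])]
stand [(0.61, [0.628, 0.213, 0.045])]
manifold [(0.7, [0.629, 0.215, 0.046]), (0.63, [0.574, -0.142, 0.028])]
collet_mouth [(0.59, [0.578, -0.14, 0.033])]
valve []
valve_tip [(0.55, [0.58, -0.223, 0.124]), (0.38, [0.574, -0.139, 0.026])]
mug [(0.6, [0.451, 0.195, 0.01])]
jar [(0.71, [0.528, 0.31, 0.086])]
bowl [(0.7, [0.769, -0.047, 0.025])]
side {'intrinsics': array([[464.31697374,   0.        , 315.775003  ],
       [  0.        , 464.31697374, 246.80743595],
       [  0.        ,   0.        ,   1.        ]]), 'k1': -0.053749839189564934, 'eye': array([0.51241464, 0.57571631, 0.7075196 ]), 'rotation': array([-0.0348607 ,  0.35448055,  0.93097509, -0.08008528])}
tube [(0.82, [0.624, 0.227, 0.114]), (0.32, [0.567, -0.086, 0.042])]
tube_tip [(0.75, [0.623, 0.225, 0.118])]
stand [(0.71, [0.625, 0.238, 0.046])]
manifold [(0.78, [0.569, -0.085, 0.043])]
collet_mouth [(0.71, [0.572, -0.085, 0.043])]
valve [(0.72, [0.625, 0.226, 0.12]), (0.45, [0.582, -0.218, 0.109])]
valve_tip [(0.51, [0.581, -0.216, 0.112])]
mug [(0.94, [0.448, 0.202, 0.054])]
jar [(0.64, [0.526, 0.336, 0.084])]
bowl [(0.87, [0.77, -0.063, 0.024])]
```

View pics/top0.png

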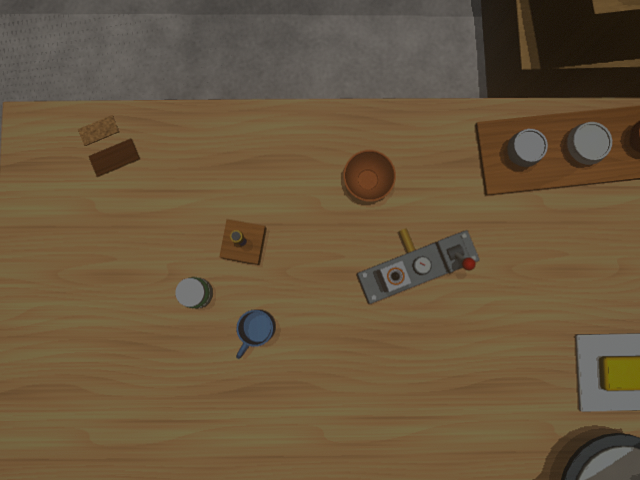

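View pics/side0.png

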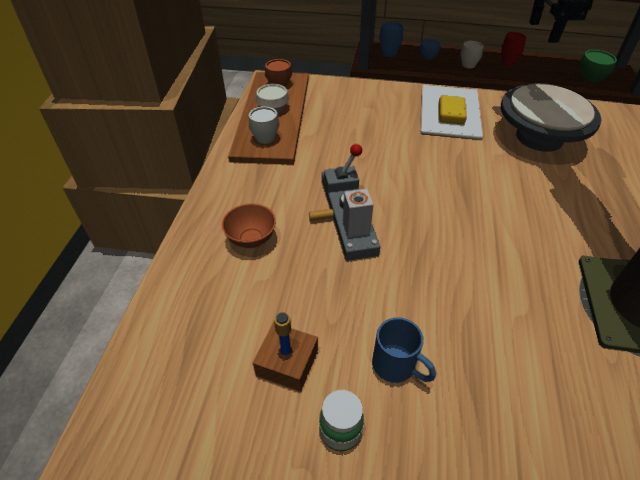

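The top view shows the tube head at (237,237), the collet ring at (396,276) and the red ball at (469,264). The brass stub points up the image (+x), with its end at (404,232). In the side view the tube head is at (283,318), the ring at (359,198) and the ball at (356,150). I'll refine these with colour segmentation, intersecting each ray with its known height.

```bash
cat > h.py <<'E'
import numpy as np,cv2
from scipy.spatial.transform import Rotation as R
from plant import r
def ray(c,uv):
    k=r.get_calibration(c);K=k["intrinsics"];d=np.array([(uv[0]-K[0,2])/K[0,0],(uv[1]-K[1,2])/K[1,1]])
    x=d.copy()
    for _ in range(20): x=d/(1+k["k1"]*(x@x))
    return k["eye"],R.from_quat(k["rotation"]).apply([x[0],-x[1],-1])
def at(c,uv,z):
    e,d=ray(c,uv);return e+d*(z-e[2])/d[2]
def tri(u1,u2):
    (a,d),(b,e)=ray("top",u1),ray("side",u2)
    s=np.linalg.lstsq(np.c_[d,-e],b-a,rcond=None)[0];p,q=a+s[0]*d,b+s[1]*e
    return (p+q)/2,np.linalg.norm(p-q)
def proj(c,p):
    k=r.get_calibration(c);v=R.from_quat(k["rotation"]).inv().apply(np.array(p)-k["eye"])
    x=np.array([v[0],-v[1]])/-v[2];x=x*(1+k["k1"]*(x@x));K=k["intrinsics"]
    return x*[K[0,0],K[1,1]]+K[:2,2]
E
python3 - <<'E'
from h import *
T=cv2.imread("pics/top0.png");S=cv2.imread("pics/side0.png")
def seg(im,box,f):
    x0,y0,x1,y1=box;h=cv2.cvtColor(im[y0:y1,x0:x1],cv2.COLOR_BGR2HSV).astype(int)
    m=f(h[...,0],h[...,1],h[...,2]).astype(np.uint8);n,l,st,c=cv2.connectedComponentsWithStats(m)
    i=1+np.argmax(st[1:,4]);ys,xs=np.nonzero(l==i)
    (cx,cy),ax,an=cv2.fitEllipse(cv2.convexHull(np.c_[xs,ys].astype(np.int32)))
    return np.array([cx+x0,cy+y0]),len(xs),np.round(ax,1)
red=lambda h,s,v:((h<6)|(h>172))&(s>150)&(v>60)
ora=lambda h,s,v:(h<20)&(s>90)&(v>60)
a=seg(T,(455,250,485,280),red);b=seg(S,(340,140,370,160),red)
print("ball",a,b,at("top",a[0],.113),at("side",b[0],.113),tri(a[0],b[0]))
a=seg(T,(383,263,409,289),ora);b=seg(S,(346,190,372,206),ora)
print("ring",a,b,at("top",a[0],.110),at("side",b[0],.110),tri(a[0],b[0]))
def crop(im,x0,y0,x1,y1):return cv2.resize(im[y0:y1,x0:x1],(400,300),interpolation=cv2.INTER_CUBIC)
cv2.imwrite("pics/crops.png",np.vstack([np.hstack([crop(T,217,215,273,257+0),crop(T,376,261,416,291)]),np.hstack([crop(S,251,305,331,365),crop(S,339,183,379,213)])]))
E
```

```text
ball (array([468.90267086, 263.16533947]), 97, array([10.6, 11.2])) (array([355.86239624, 148.68179131]), 87, array([ 9.5, 10.9])) [ 0.57383279 -0.22812426  0.113     ] [ 0.57402668 -0.23422521  0.113     ] (array([ 0.57345229, -0.22656644,  0.11862201]), np.float64(1.6409188813828215e-05))
ring (array([395.37067699, 275.72060585]), 90, array([17.1, 17.4])) (array([358.22861862, 197.55961466]), 82, array([12.3, 17.9])) [ 0.55137075 -0.08500816  0.11      ] [ 0.55196089 -0.08555064  0.11      ] (array([ 0.55163433, -0.08492195,  0.11056145]), np.float64(0.0005778246864899994))
```

View pics/crops.png

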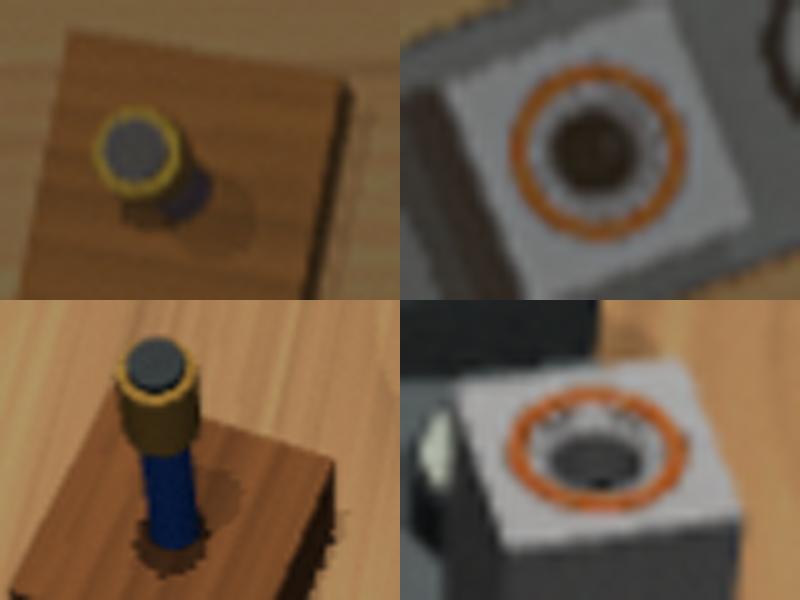

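Crops: the button is at about (236,236) in the top view and (282,318) in the side view. The ring is fully visible and clean. The ball-to-ring distance is 0.1447, against 0.144 expected, which gives a manifold yaw of about 22.5°.

```bash
python3 - <<'E'
from h import *
print(at("top",(235.6,235.7),.139),at("side",(281.7,317.7),.139),tri((235.6,235.7),(281.7,317.7)))
# stand hole: tube base at hole rim side crop (170,545)->
print("hole",at("side",(251+175/5-.5,305+245/5-.5),.045))
s=r.get_state();print(R.from_quat(s["eef_rot"]).as_matrix().round(3))
E
```

```text
[0.6289421  0.21911933 0.139     ] [0.6298448  0.22073567 0.139     ] (array([0.62971866, 0.21946243, 0.13698635]), np.float64(0.0010711352693129658))
hole [0.62840684 0.2268551  0.045     ]
[[ 0.959  0.283  0.   ]
 [ 0.283 -0.959 -0.   ]
 [-0.     0.    -1.   ]]
```

Request:
{"name": "play_rows", "arguments": {
  "translation": [
    [0.02,0,0],
    [0.02,0,0],
    [0.025,-0.045,0],
    [0.025,-0.045,0],
    [0.025,-0.045,0],
    [0.025,-0.045,0],
    [0.025,-0.045,0],
    [0.025,-0.045,0],
    [0.025,-0.045,0],
    [0.025,-0.045,0],
    [0.025,-0.045,0],
    [0.025,-0.045,0],
    [0.025,-0.045,0],
    [0.025,-0.045,0],
    [0.025,-0.045,0],
    [0.025,-0.045,0],
    [0.02,-0.045,0],
    [0.02,-0.045,0],
    [0.01,-0.04,0],
    [0,-0.03,0]
  ],
  "delta_rot": [
    [0,0,8.2],
    [0,0,8.2],
    [0,0,0],
    [0,0,0],
    [0,0,0],
    [0,0,0],
    [0,0,0],
    [0,0,0],
    [0,0,0],
    [0,0,0],
    [0,0,0],
    [0,0,0],
    [0,0,0],
    [0,0,0],
    [0,0,0],
    [0,0,0],
    [0,0,0],
    [0,0,0],
    [0,0,0],
    [0,0,0]
  ],
  "grip": [1,1,1,1,1,1,1,1,1,1,1,1,1,1,1,1,1,1,1,1],
  "squeeze": 60
}}

```text
clock: 3.6
tool_pos: [0.6157, 0.2017, 0.3025]
eef_rot: [1.0, 0.001, 0.0, -0.0]
contact_force: [-0.1, 0.3, 0.4]
opening: 1.001
finger_force: 0.0
```

Request:
{"name": "play_rows", "arguments": {
  "translation": [
    [0.01,-0.015,0.0],
    [0,0,0.03],
    [0,0,0]
  ],
  "delta_rot": [
    [0,0,0],
    [0,0,0],
    [0,0,0]
  ],
  "grip": [1,1,1]
}}

```text
clock: 3.98
tool_pos: [0.6239, 0.214, 0.2705]
eef_rot: [1.0, 0.001, -0.003, 0.001]
contact_force: [-0.7, -0.8, 0.5]
opening: 0.997
finger_force: 0.0
```

Request:
{"name": "play_rows", "arguments": {
  "translation": [
    [0.005,-0.005,0.0],
    [0,0,0.03],
    [0,0,0.03],
    [0,0,0],
    [0,0,0]
  ],
  "delta_rot": [
    [0,0,0],
    [0,0,0],
    [0,0,0],
    [0,0,0],
    [0,0,0]
  ],
  "grip": [1,1,1,1,1]
}}

```text
clock: 4.6
tool_pos: [0.6315, 0.2196, 0.2145]
eef_rot: [1.0, 0.0, 0.001, -0.001]
contact_force: [-0.8, 0.5, -0.5]
opening: 0.993
finger_force: 0.0
```

```bash
python3 - <<'E'
from h import *
s=r.get_state();print(s["tool_pos"],R.from_quat(s["eef_rot"]).as_matrix().round(4))
cv2.imwrite("pics/s1.png",r.snapshot("side")[200:440,180:500])
E
```

```text
[0.63149975 0.21959521 0.21449464] [[ 1.0e+00  3.0e-04  2.9e-03]
 [ 3.0e-04 -1.0e+00  1.1e-03]
 [ 2.9e-03 -1.1e-03 -1.0e+00]]
```

View pics/s1.png

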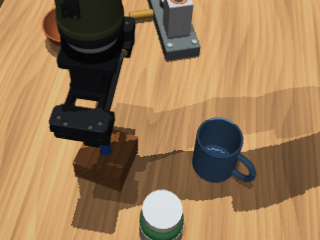

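The gripper is straddling the tube, with the blue shaft visible below the near finger at about (105,148) in the crop. Next I descend and grip.

Request:
{"name": "play_rows", "arguments": {
  "translation": [
    [-0.002,0,0.02],
    [0,0,0.015],
    [0,0,0.013],
    [0,0,0],
    [0,0,0],
    [0,0,0],
    [0,0,0],
    [0,0,0],
    [0,0,0],
    [0,0,0],
    [0,0,0],
    [0,0,0]
  ],
  "delta_rot": [
    [0,0,0],
    [0,0,0],
    [0,0,0],
    [0,0,0],
    [0,0,0],
    [0,0,0],
    [0,0,0],
    [0,0,0],
    [0,0,0],
    [0,0,0],
    [0,0,0],
    [0,0,0]
  ],
  "grip": [1,1,1,1,0,-1,-1,-1,-1,-1,-1,-1],
  "squeeze": 60
}}

```text
clock: 6.15
tool_pos: [0.6283, 0.2193, 0.1647]
eef_rot: [1.0, 0.0, -0.0, 0.0]
contact_force: [-0.1, 0.6, 1.1]
opening: 0.249
finger_force: 60.0
```

Request:
{"name": "play_rows", "arguments": {
  "translation": [
    [0,0,-0.02],
    [0,0,-0.03],
    [0,0,-0.03],
    [0,0,-0.03],
    [0,0,-0.025],
    [0,0,0],
    [0,0,0]
  ],
  "delta_rot": [
    [0,0,0],
    [0,0,0],
    [0,0,0],
    [0,0,0],
    [0,0,0],
    [0,0,0],
    [0,0,0]
  ],
  "grip": [-1,-1,-1,-1,-1,-1,-1]
}}

```text
clock: 7.02
tool_pos: [0.6278, 0.2191, 0.2992]
eef_rot: [1.0, 0.0, -0.001, 0.0]
contact_force: [0.5, 0.1, -1.5]
opening: 0.252
finger_force: 60.0
```

Request:
{"name": "play_rows", "arguments": {
  "translation": [
    [-0.01,0.03,0],
    [-0.01,0.04,0],
    [-0.01,0.04,0],
    [-0.01,0.04,0],
    [-0.01,0.04,0],
    [-0.01,0.04,0],
    [-0.01,0.03,0],
    [-0.007,0.025,0],
    [0,0.02,0],
    [0,0,0],
    [0,0,0]
  ],
  "delta_rot": [
    [0,0,0],
    [0,0,0],
    [0,0,0],
    [0,0,0],
    [0,0,0],
    [0,0,0],
    [0,0,0],
    [0,0,0],
    [0,0,0],
    [0,0,0],
    [0,0,0]
  ],
  "grip": [-1,-1,-1,-1,-1,-1,-1,-1,-1,-1,-1]
}}

```text
clock: 8.4
tool_pos: [0.5519, -0.0843, 0.2994]
eef_rot: [1.0, 0.001, -0.0, -0.001]
contact_force: [-0.1, 0.5, -0.6]
opening: 0.256
finger_force: 60.0
```

```bash
python3 - <<'E'
from h import *
s=r.get_state();print(s["tool_pos"],s["contact_force"],R.from_quat(s["eef_rot"]).as_matrix().round(4))
for c in("side","top"):
    im=r.snapshot(c);cv2.imwrite(f"pics/{c}2.png",im)
    print(c,[(d["confidence"],d["point"]) for d in r.look_for(c,"tube_tip")+r.look_for(c,"tube")])
    print(proj(c,(.5515,-.0852,.11)))
im=cv2.imread("pics/side2.png");cv2.imwrite("pics/s2c.png",cv2.resize(im[110:260,260:460],(800,600),interpolation=cv2.INTER_CUBIC))
E
```

```text
[ 0.55185076 -0.08433796  0.29939437] [-0.12031705  0.49959133 -0.64929651] [[ 1.0e+00  2.2e-03 -2.0e-04]
 [ 2.2e-03 -1.0e+00  1.2e-03]
 [-2.0e-04 -1.2e-03 -1.0e+00]]
side [(0.76, [0.5495, -0.0781, 0.1875]), (0.66, [0.5512, -0.0744, 0.1857])]
[358.44864554 197.70935749]
top [(0.27, [0.7699, -0.0492, 0.0212])]
[395.46800553 275.65253663]
```

View pics/s2c.png

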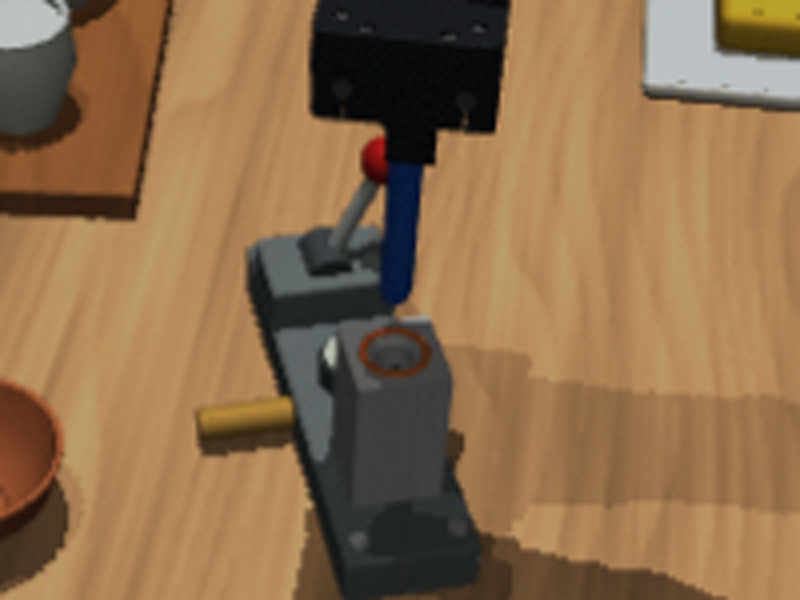

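The shaft hangs directly above the ring: tip at about (397,298) in the crop and ring centre at (394,352). I'll compare that with the projection, including the tilt.

```bash
python3 - <<'E'
from h import *
p=np.array([.5519,-.0843,0])
for z in (.145,.150,.21): 
    q=(proj("side",p+[0,0,z])+.5-[260,110])*4; print(z,q)
im=cv2.imread("pics/side2.png");h=cv2.cvtColor(im,cv2.COLOR_BGR2HSV).astype(int)
m=(abs(h[...,0]-113)<12)&(h[...,1]>170)
for y in range(148,190,2):
    x=np.nonzero(m[y,340:380])[0]+340
    if len(x): print(y,x.min(),x.max(),x.mean())
# predicted centreline columns
for z in np.arange(.145,.215,.01): print(np.round(proj("side",p+[0,0,z]),2))
E
```

```text
0.145 [399.22816151 297.69224101]
0.15 [399.88930507 289.37260618]
0.21 [408.25597442 183.71614531]
150 358 360 359.0
152 358 364 361.0
154 357 364 360.5
156 357 364 360.5
158 357 364 360.5
160 357 364 360.5
162 357 363 360.0
164 357 363 360.0
166 357 363 360.0
168 357 363 360.0
170 356 363 359.5
172 356 362 359.0
174 356 362 359.0
176 356 362 359.0
178 356 362 359.0
180 356 362 359.0
182 355 361 358.0
184 356 360 358.0
[359.31 183.92]
[359.64 179.75]
[359.98 175.5 ]
[360.32 171.17]
[360.67 166.77]
[361.02 162.29]
[361.38 157.74]
[361.75 153.1 ]
```

Request:
{"name": "play_rows", "arguments": {
  "translation": [
    [-0.0015,0.001,0],
    [0,0,0.01],
    [0,0,0.01],
    [0,0,0.008],
    [0,0,0.005],
    [0,0,0.004],
    [0,0,0.004],
    [0,0,0.004],
    [0,0,0.003],
    [0,0,0]
  ],
  "delta_rot": [
    [0,0,0],
    [0,0,0],
    [0,0,0],
    [0,0,0],
    [0,0,0],
    [0,0,0],
    [0,0,0],
    [0,0,0],
    [0,0,0],
    [0,0,0]
  ],
  "grip": [-1,-1,-1,-1,-1,-1,-1,-1,-1,-1]
}}

```text
clock: 9.95
tool_pos: [0.5499, -0.0865, 0.2515]
eef_rot: [1.0, 0.0, -0.0, -0.0]
contact_force: [0.7, 1.5, -1.6]
opening: 0.252
finger_force: 60.0
```

Request:
{"name": "play_rows", "arguments": {
  "translation": [
    [0.0005,-0.0005,0.003],
    [0,0,0.003],
    [0,0,0.002],
    [0,0,0]
  ],
  "delta_rot": [
    [0,0,0],
    [0,0,0],
    [0,0,0],
    [0,0,0]
  ],
  "grip": [-1,-1,-1,-1]
}}

```text
clock: 10.45
tool_pos: [0.5505, -0.0862, 0.2435]
eef_rot: [1.0, 0.0, -0.0, -0.0]
contact_force: [-0.3, 0.9, -1.3]
opening: 0.256
finger_force: 60.0
```

Request:
{"name": "play_rows", "arguments": {
  "translation": [
    [0,0,0.002],
    [0,0,0.002],
    [0,0,0]
  ],
  "delta_rot": [
    [0,0,0],
    [0,0,0],
    [0,0,0]
  ],
  "grip": [-1,-1,-1]
}}

```text
clock: 10.82
tool_pos: [0.5515, -0.0861, 0.2409]
eef_rot: [1.0, 0.0, 0.002, -0.0]
contact_force: [-0.2, 2.5, 7.2]
opening: 0.254
finger_force: 60.0
```

Request:
{"name": "play_rows", "arguments": {
  "translation": [
    [0,0,0.002],
    [0,0,0.001],
    [0,0,0]
  ],
  "delta_rot": [
    [0,0,0],
    [0,0,0],
    [0,0,0]
  ],
  "grip": [-1,-1,-1]
}}

```text
clock: 11.2
tool_pos: [0.5518, -0.0861, 0.2384]
eef_rot: [1.0, 0.0, 0.002, 0.0]
contact_force: [0.1, 2.1, 9.9]
opening: 0.253
finger_force: 60.0
```

Request:
{"name": "play_rows", "arguments": {
  "translation": [
    [0,0,0.001],
    [0,0,0.001],
    [0,0,0]
  ],
  "delta_rot": [
    [0,0,0],
    [0,0,0],
    [0,0,0]
  ],
  "grip": [-1,-1,-1]
}}

```text
clock: 11.58
tool_pos: [0.5518, -0.0862, 0.2364]
eef_rot: [1.0, 0.0, 0.002, 0.0]
contact_force: [-1.6, 0.6, 10.2]
opening: 0.255
finger_force: 60.0
```

Request:
{"name": "play_rows", "arguments": {
  "translation": [
    [0,0,0.001],
    [0,0,0.001],
    [0,0,0]
  ],
  "delta_rot": [
    [0,0,0],
    [0,0,0],
    [0,0,0]
  ],
  "grip": [-1,-1,-1]
}}

```text
clock: 11.95
tool_pos: [0.5515, -0.0861, 0.234]
eef_rot: [1.0, 0.0, 0.002, 0.0]
contact_force: [-1.0, 1.5, 8.0]
opening: 0.252
finger_force: 60.0
```

Request:
{"name": "play_rows", "arguments": {
  "translation": [
    [0,0,0.001],
    [0,0,0.001],
    [0,0,0]
  ],
  "delta_rot": [
    [0,0,0],
    [0,0,0],
    [0,0,0]
  ],
  "grip": [-1,-1,-1]
}}

```text
clock: 12.32
tool_pos: [0.5516, -0.0861, 0.2321]
eef_rot: [1.0, 0.0, 0.002, 0.0]
contact_force: [-0.1, 2.2, 8.5]
opening: 0.254
finger_force: 60.0
```

Request:
{"name": "play_rows", "arguments": {
  "translation": [
    [0,0,0.001],
    [0,0,0.001],
    [0,0,0]
  ],
  "delta_rot": [
    [0,0,0],
    [0,0,0],
    [0,0,0]
  ],
  "grip": [-1,-1,-1]
}}

```text
clock: 12.7
tool_pos: [0.5515, -0.0861, 0.23]
eef_rot: [1.0, 0.0, 0.002, 0.0]
contact_force: [-0.9, 1.0, 7.8]
opening: 0.251
finger_force: 60.0
```

Request:
{"name": "play_rows", "arguments": {
  "translation": [
    [0,0,0.001],
    [0,0,0.001],
    [0,0,0]
  ],
  "delta_rot": [
    [0,0,0],
    [0,0,0],
    [0,0,0]
  ],
  "grip": [-1,-1,-1]
}}

```text
clock: 13.08
tool_pos: [0.5515, -0.0861, 0.228]
eef_rot: [1.0, 0.0, 0.001, 0.0]
contact_force: [-0.5, 1.5, 7.9]
opening: 0.254
finger_force: 60.0
```

Request:
{"name": "play_rows", "arguments": {
  "translation": [
    [0,0,0.001],
    [0,0,0.001],
    [0,0,0]
  ],
  "delta_rot": [
    [0,0,0],
    [0,0,0],
    [0,0,0]
  ],
  "grip": [-1,-1,-1]
}}

```text
clock: 13.45
tool_pos: [0.5515, -0.0861, 0.226]
eef_rot: [1.0, 0.0, 0.002, -0.0]
contact_force: [-1.4, 1.1, 7.2]
opening: 0.248
finger_force: 60.0
```

Request:
{"name": "play_rows", "arguments": {
  "translation": [
    [0,0,0.001],
    [0,0,0.001],
    [0,0,0]
  ],
  "delta_rot": [
    [0,0,0],
    [0,0,0],
    [0,0,0]
  ],
  "grip": [-1,-1,-1]
}}

```text
clock: 13.82
tool_pos: [0.5515, -0.0861, 0.2239]
eef_rot: [1.0, 0.0, 0.001, 0.0]
contact_force: [-0.8, 1.2, 7.0]
opening: 0.252
finger_force: 60.0
```

Request:
{"name": "play_rows", "arguments": {
  "translation": [
    [0,0,0.001],
    [0,0,0.001],
    [0,0,0]
  ],
  "delta_rot": [
    [0,0,0],
    [0,0,0],
    [0,0,0]
  ],
  "grip": [-1,-1,-1]
}}

```text
clock: 14.2
tool_pos: [0.5515, -0.0861, 0.222]
eef_rot: [1.0, 0.0, 0.002, -0.0]
contact_force: [0.0, 2.1, 7.2]
opening: 0.254
finger_force: 60.0
```

Request:
{"name": "play_rows", "arguments": {
  "translation": [
    [0,0,0.001],
    [0,0,0.001],
    [0,0,0]
  ],
  "delta_rot": [
    [0,0,0],
    [0,0,0],
    [0,0,0]
  ],
  "grip": [-1,-1,-1]
}}

```text
clock: 14.58
tool_pos: [0.5514, -0.086, 0.2198]
eef_rot: [1.0, 0.0, 0.001, -0.0]
contact_force: [-0.6, 0.9, 6.4]
opening: 0.253
finger_force: 60.0
```

Request:
{"name": "play_rows", "arguments": {
  "translation": [
    [0,0,0.001],
    [0,0,0.001],
    [0,0,0]
  ],
  "delta_rot": [
    [0,0,0],
    [0,0,0],
    [0,0,0]
  ],
  "grip": [-1,-1,-1]
}}

```text
clock: 14.95
tool_pos: [0.5515, -0.086, 0.218]
eef_rot: [1.0, 0.0, 0.002, -0.0]
contact_force: [-0.6, 1.9, 7.5]
opening: 0.254
finger_force: 60.0
```

Request:
{"name": "play_rows", "arguments": {
  "translation": [
    [0,0,0.001],
    [0,0,0.001],
    [0,0,0]
  ],
  "delta_rot": [
    [0,0,0],
    [0,0,0],
    [0,0,0]
  ],
  "grip": [-1,-1,-1]
}}

```text
clock: 15.32
tool_pos: [0.5519, -0.086, 0.2168]
eef_rot: [1.0, 0.0, 0.002, 0.0]
contact_force: [-1.3, 1.6, 14.6]
opening: 0.258
finger_force: 60.0
```

The force rose 7 N at a depth of about 48 mm, which looks like the stop. One small confirming press.

Request:
{"name": "play_rows", "arguments": {
  "translation": [
    [0,0,0.001],
    [0,0,0],
    [0,0,0]
  ],
  "delta_rot": [
    [0,0,0],
    [0,0,0],
    [0,0,0]
  ],
  "grip": [-1,-1,-1]
}}

```text
clock: 15.7
tool_pos: [0.552, -0.086, 0.2162]
eef_rot: [1.0, 0.0, 0.002, 0.0]
contact_force: [-2.6, 1.7, 16.9]
opening: 0.254
finger_force: 60.0
```

Seated: about 10 N above the drag, at a depth of about 48 mm. Next I release, retreat upwards, turn to the manifold's yaw and move behind the lever.

Request:
{"name": "play_rows", "arguments": {
  "translation": [
    [0,0,0],
    [0,0,0],
    [0,0,0],
    [0,0,0],
    [0,0,0],
    [0,0,-0.01],
    [0,0,-0.02],
    [0,0,-0.025],
    [0,0,-0.025],
    [0,0,-0.01],
    [0,0,0],
    [0,0,0]
  ],
  "delta_rot": [
    [0,0,0],
    [0,0,0],
    [0,0,0],
    [0,0,0],
    [0,0,0],
    [0,0,0],
    [0,0,0],
    [0,0,0],
    [0,0,0],
    [0,0,0],
    [0,0,0],
    [0,0,0]
  ],
  "grip": [-0.4,0,0.5,0.8,0.8,0.8,0.8,0.8,0.8,0.8,0.8,0.8]
}}

```text
clock: 17.2
tool_pos: [0.55, -0.0862, 0.3029]
eef_rot: [1.0, 0.0, -0.001, -0.0]
contact_force: [-0.5, 1.2, 0.6]
opening: 0.901
finger_force: 0.0
```

Request:
{"name": "play_rows", "arguments": {
  "translation": [
    [0,0,0],
    [0,0,0],
    [0,0,0],
    [-0.015,0.03,0],
    [-0.02,0.03,0],
    [-0.02,0.03,0],
    [-0.02,0.03,0],
    [0,0.02,0],
    [0,0,0],
    [0,0,0]
  ],
  "delta_rot": [
    [0,0,-7.5],
    [0,0,-7.5],
    [0,0,-7.5],
    [0,0,0],
    [0,0,0],
    [0,0,0],
    [0,0,0],
    [0,0,0],
    [0,0,0],
    [0,0,0]
  ],
  "grip": [0.8,0.8,0.8,0,-1,-1,-1,-1,-1,-1],
  "squeeze": 10
}}

```text
clock: 18.45
tool_pos: [0.5347, -0.2428, 0.303]
eef_rot: [0.981, 0.196, -0.0, -0.001]
contact_force: [0.6, -0.0, -0.2]
opening: 0.13
finger_force: 0.0
```

```bash
python3 - <<'E'
from h import *
s=r.get_state();print(s["tool_pos"],s["contact_force"],s["opening"],R.from_quat(s["eef_rot"]).as_matrix().round(3))
S=r.snapshot("side");T=r.snapshot("top")
cv2.imwrite("pics/both3.png",np.hstack([cv2.resize(S[100:280,250:450],(400,360)),cv2.resize(T[190:370,340:540],(400,360))]))
E
```

```text
[ 0.5346915  -0.24283818  0.30302538] [ 0.57967231 -0.04858914 -0.23563204] 0.12991088490371136 [[ 0.923  0.385 -0.001]
 [ 0.385 -0.923  0.002]
 [-0.001 -0.002 -1.   ]]
```

View pics/both3.png

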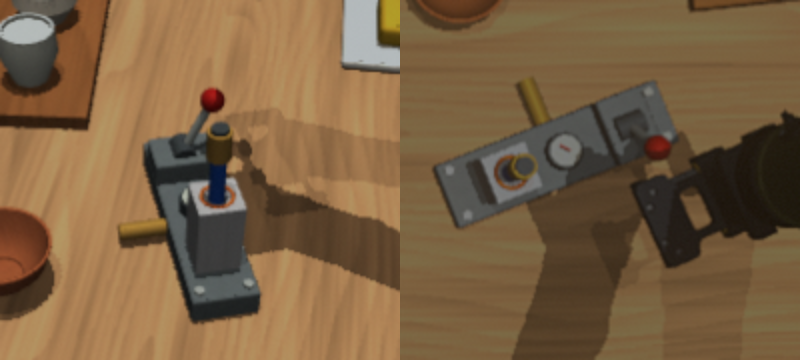

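The tube stands upright and seated in the collet, and the closed gripper is behind the red ball (ball at about (657,148) in the right panel). Next I descend and sweep along tool +x.

Request:
{"name": "play_rows", "arguments": {
  "translation": [
    [0,0,0.03],
    [0,0,0.04],
    [0,0,0.035],
    [0,0,0.02],
    [0,0,0.008],
    [0,0,0],
    [0,0,0]
  ],
  "delta_rot": [
    [0,0,0],
    [0,0,0],
    [0,0,0],
    [0,0,0],
    [0,0,0],
    [0,0,0],
    [0,0,0]
  ],
  "grip": [-1,-1,-1,-1,-1,-1,-1]
}}

```text
clock: 19.42
tool_pos: [0.5355, -0.2443, 0.1717]
eef_rot: [0.981, 0.195, 0.001, 0.0]
contact_force: [-0.3, 0.1, 0.1]
opening: 0.006
finger_force: 0.0
```

Request:
{"name": "play_rows", "arguments": {
  "translation": [
    [0.005,0,0],
    [0.005,0,0],
    [0.005,0,0],
    [0.005,0,0],
    [0.005,0,0],
    [0.005,0,0],
    [0.005,0,0],
    [0.005,0,0],
    [0,0,0]
  ],
  "delta_rot": [
    [0,0,0],
    [0,0,0],
    [0,0,0],
    [0,0,0],
    [0,0,0],
    [0,0,0],
    [0,0,0],
    [0,0,0],
    [0,0,0]
  ],
  "grip": [-1,-1,-1,-1,-1,-1,-1,-1,-1]
}}

```text
clock: 20.55
tool_pos: [0.5727, -0.2285, 0.1708]
eef_rot: [0.981, 0.196, 0.001, 0.0]
contact_force: [0.5, -0.0, -0.1]
opening: 0.005
finger_force: 0.0
```

Request:
{"name": "play_rows", "arguments": {
  "translation": [
    [0.005,0,0],
    [0.005,0,0],
    [0.005,0,0],
    [0.005,0,0],
    [0.005,0,0],
    [0.005,0,0],
    [0.004,0,0],
    [0,0,0]
  ],
  "delta_rot": [
    [0,0,0],
    [0,0,0],
    [0,0,0],
    [0,0,0],
    [0,0,0],
    [0,0,0],
    [0,0,0],
    [0,0,0]
  ],
  "grip": [-1,-1,-1,-1,-1,-1,-1,-1]
}}

```text
clock: 21.55
tool_pos: [0.6037, -0.2155, 0.1707]
eef_rot: [0.981, 0.196, 0.0, -0.0]
contact_force: [-0.4, 1.3, 0.5]
opening: 0.006
finger_force: 0.0
```

```bash
python3 - <<'E'
from h import *
S=r.snapshot("side");T=r.snapshot("top")
cv2.imwrite("pics/both4.png",np.hstack([cv2.resize(S[100:280,250:450],(400,360)),cv2.resize(T[190:370,340:540],(400,360))]))
E
```

```text
(no output)
```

View pics/both4.png

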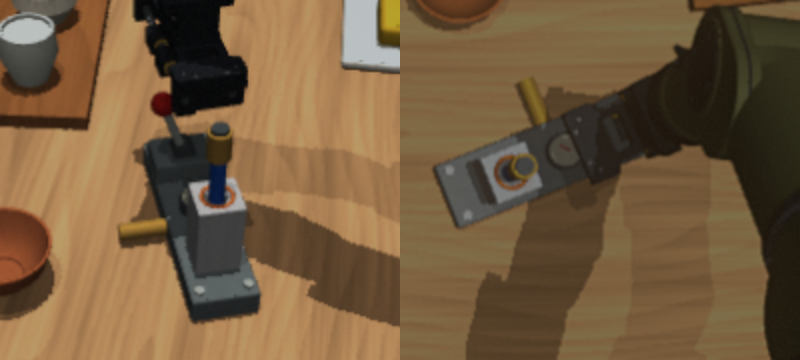

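The lever has swung over and leans left (local +x) in the side view, with the ball at (163,103). I push slowly until the end stop shows in the force.

Request:
{"name": "play_rows", "arguments": {
  "translation": [
    [0.003,0,0],
    [0.003,0,0],
    [0.002,0,0],
    [0,0,0]
  ],
  "delta_rot": [
    [0,0,0],
    [0,0,0],
    [0,0,0],
    [0,0,0]
  ],
  "grip": [-1,-1,-1,-1]
}}

```text
clock: 22.15
tool_pos: [0.6108, -0.2127, 0.1707]
eef_rot: [0.981, 0.195, 0.0, -0.0]
contact_force: [0.2, 0.3, -0.4]
opening: 0.004
finger_force: 0.2
```

Request:
{"name": "play_rows", "arguments": {
  "translation": [
    [0.002,0,0],
    [0.001,0,0],
    [0,0,0]
  ],
  "delta_rot": [
    [0,0,0],
    [0,0,0],
    [0,0,0]
  ],
  "grip": [-1,-1,-1]
}}

```text
clock: 22.52
tool_pos: [0.6135, -0.2117, 0.1707]
eef_rot: [0.981, 0.195, 0.0, 0.0]
contact_force: [0.5, -1.0, -0.6]
opening: 0.007
finger_force: 0.4
```

Request:
{"name": "play_rows", "arguments": {
  "translation": [
    [0.002,0,0],
    [0.002,0,0],
    [0,0,0]
  ],
  "delta_rot": [
    [0,0,0],
    [0,0,0],
    [0,0,0]
  ],
  "grip": [-1,-1,-1]
}}

```text
clock: 22.9
tool_pos: [0.6143, -0.2115, 0.1705]
eef_rot: [0.981, 0.195, -0.003, 0.0]
contact_force: [-7.3, -1.8, 3.6]
opening: 0.002
finger_force: 3.8
```

Request:
{"name": "play_rows", "arguments": {
  "translation": [
    [0.002,0,0],
    [0,0,0]
  ],
  "delta_rot": [
    [0,0,0],
    [0,0,0]
  ],
  "grip": [-1,-1]
}}

```text
clock: 23.15
tool_pos: [0.6146, -0.2114, 0.1705]
eef_rot: [0.981, 0.194, -0.005, 0.0]
contact_force: [-10.7, -1.3, 6.3]
opening: 0.005
finger_force: 5.4
```

The end stop is clear (stalled with force rising to about 11 N). I back off, rise and check.

Request:
{"name": "play_rows", "arguments": {
  "translation": [
    [-0.01,0,0],
    [-0.02,0,0],
    [-0.02,0,0],
    [0,0,-0.03],
    [0,0,-0.04],
    [0,0,-0.04],
    [-0.03,0.03,-0.02],
    [-0.03,0.04,0],
    [-0.03,0.04,0],
    [0,0.04,0],
    [0,0.03,0],
    [0,0,0],
    [0,0,0]
  ],
  "delta_rot": [
    [0,0,0],
    [0,0,0],
    [0,0,0],
    [0,0,0],
    [0,0,0],
    [0,0,0],
    [0,0,0],
    [0,0,0],
    [0,0,0],
    [0,0,0],
    [0,0,0],
    [0,0,0],
    [0,0,0]
  ],
  "grip": [-1,-1,-1,-1,-1,-1,-1,-1,-1,-1,-1,-1,-1]
}}

```text
clock: 24.78
tool_pos: [0.559, -0.4279, 0.3007]
eef_rot: [0.981, 0.196, 0.0, -0.001]
contact_force: [-0.0, 0.2, -0.2]
opening: 0.007
finger_force: 0.0
```

```bash
python3 - <<'E'
from h import *
s=r.get_state();print(s["clock"],s["tool_pos"],s["contact_force"])
S=r.snapshot("side");T=r.snapshot("top")
cv2.imwrite("pics/both5.png",np.hstack([cv2.resize(S[80:440,200:460],(433,600)),cv2.resize(T[190:370,340:540],(360,600))]))
def red(im,x0,y0,x1,y1):
    h=cv2.cvtColor(im[y0:y1,x0:x1],cv2.COLOR_BGR2HSV).astype(int)
    ys,xs=np.nonzero(((h[...,0]<6)|(h[...,0]>172))&(h[...,1]>150)&(h[...,2]>60));return np.array([xs.mean()+x0,ys.mean()+y0])
u=np.array([.923,.385]);b=red(S,315,130,375,170);print(b,at("side",b,.113))
print("ball expected",np.array([.5735,-.2285])+.067*u)
# tube height from button in side view
print("tube top px expected",proj("side",(.552,-.0855,.110-.048+.129)))
for n in("mug","jar","bowl"):print(n,[np.round(d["point"],3).tolist() for d in r.look_for("side",n)[:1]])
E
```

```text
24.775 [ 0.55901754 -0.42785103  0.30072147] [-0.01803881  0.17610349 -0.20543497]
[326.10588235 153.11764706] [ 0.6337655  -0.20857564  0.113     ]
ball expected [ 0.635341 -0.202705]
tube top px expected [360.89672982 163.67275034]
mug [[0.453, 0.203, 0.056]]
jar [[0.522, 0.335, 0.084]]
bowl [[0.773, -0.064, 0.028]]
```

View pics/both5.png

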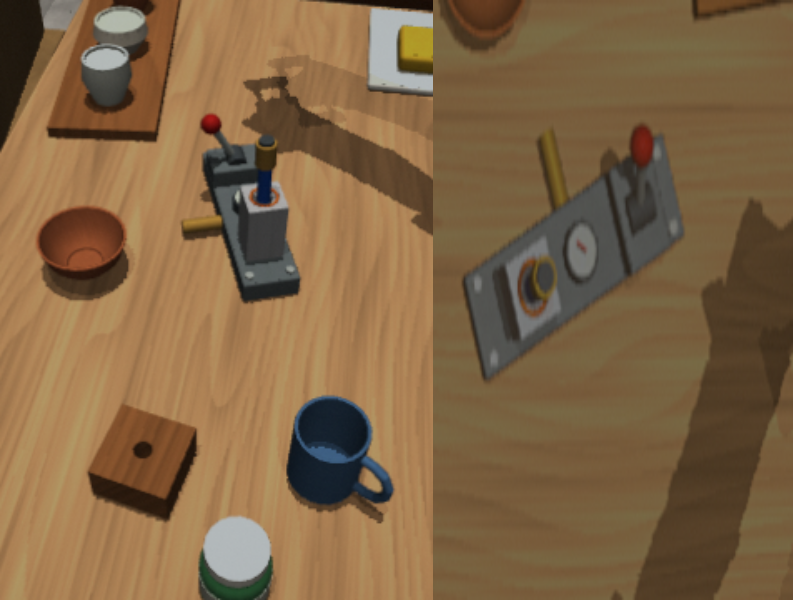

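The picture confirms the tube upright in the collet (button at about (266,141)), the ball over to local +x (about 65 mm of travel), the stand empty and the bystanders where they were. Handing in.

```bash
python3 -c "
from plant import r
print(r.finish_job())"
```

```text
the job is handed in; nothing more can be done
None
```

I handed the job in at about 25 s: the tube is seated in the collet at about 48 mm, pressed to roughly 10 N above the drag. After that I swung the valve lever to its end stop and moved the arm clear; the pots and the jar stand where they were.

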